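Lock off the book trimmer and hold its guard open

TASK

Hang the aluminium lock-off tag by its hole on the peg of the isolator box and let go of it; only then lift the trimmer's sprung guard by its bar and hold it half open, at 45 degrees, so that the blade can be inspected. The guard springs shut by itself, so finish while still holding it with the gripper: do not let go and do not prop it on anything. Leave the tag hanging and everything else on the bench where it is.

Things in the scene. Friction and masses are not known exactly. Their poses are not given: they have to be found in the camera images.
- tag: Lock-off tag: flat bare aluminium plate, 120 mm tall, 40 mm wide, 6 mm thick, about 60 g, with one round 20 mm hole near its upper end. At the start it stands upright, hole up, in the slotted wooden stand, its lowest 25 mm in the slot. Origin: centre of its lower edge; z up along the plate, y across its width, x through its thickness (the axis of the hole).
- tag_hole (a point): Centre of the tag's 20 mm hole, 103 mm above the tag's lower edge and 17 mm below its upper edge; axes as the tag's.
- stand: Fixed light wooden block, 50 x 70 x 33 mm high, with a slot 8 mm wide (along its x), 43 mm long (along its y) and 25 mm deep that holds the tag upright. Origin: centre of its underside.
- isolator: Fixed grey isolator box, 90 x 90 x 70 mm high, with a black rotary switch on its front (-x) face. From its top a flat dark steel upright (10 mm along x, 24 mm along y, centred 35 mm behind the box's centre in +x) rises to 198 mm above the bench; near the upright's top a steel peg points forward (-x). Origin: centre of the box's underside.
- peg_root (a point): Where the peg leaves the upright, on the peg's axis, 185 mm above the bench. Axes as the box's: -x points out along the peg, z up. The peg is a round bar 8 mm in diameter, 60 mm long, rising 8 mm from root to tip.
- peg_tip (a point): Free end of the peg (centre of its rounded tip), 60 mm in -x of the root and 8 mm higher.
- guard (a joint): Angle of the trimmer's guard flap in rad: 0 closed (level), growing as its front edge is lifted, stop at 1.4. 45 degrees is 0.785. A spring and its weight (about 0.4 kg) pull it shut; holding it at 45 degrees by the bar takes roughly 4 to 6 N.
- trimmer: Fixed grey bench trimmer, about 230 mm deep (x), 240 mm wide (y), 105 mm high at its rear housing; its front face lies 85 mm in front (-x) of the origin. Origin: on the bench, below the middle of the guard; x from front to rear. On top lies the guard, an aluminium flap 165 x 205 x 4 mm, hinged at its rear edge.
- guard_bar (a point): Middle of the guard's steel lifting bar: a round bar 12 mm in diameter along the guard's y, 98 mm free between its two arms, in front of the guard's front edge, clear by 39 mm of the trimmer's front face and about 90 mm above the bench when closed. It moves with the guard, on a circle of 215 mm radius about the hinge; its axes turn with the guard.
- guard_hinge (a point): Middle of the guard's hinge axis, which runs along the trimmer's y, 86 mm above the bench, 85 mm in +x of the trimmer's origin. Axes as the trimmer's. The closed bar lies 215 mm in -x and 3.5 mm above it.
- glue_jar: Closed glue jar, 68 mm in diameter, 85 mm tall; bystander. Origin: centre of its underside.
- brush: Glue brush lying on the bench, 170 mm long; bystander.
- book_a: Green-bound book, 150 x 105 x 28 mm, lying flat; bystander. Origin: centre of its underside.
- book_b: Uncovered book block, 140 x 98 x 22 mm, lying on the green book; bystander. Origin: centre of its underside.
- hammer: Hammer lying on the bench; bystander.
- folder: White folding bone, 130 x 22 x 5 mm, lying flat; bystander. Origin: centre of its underside.
- cup: White mug, 72 mm in diameter, 90 mm tall; bystander. Origin: centre of its underside.
There are look-alikes about, which are no part of the job. Several things look just like the isolator: the one meant starts nearest to the robot's base.

How it is judged (in metres and radians):
On the way, in this order (a step that is already met when the one before it is completed fails the run):
1. the tag hangs by its hole on the peg, let go, with the guard still shut (x of tag_hole in the frame of peg_root between -0.062 and 0.004 m and y of tag_hole in the frame of peg_root between -0.012 and 0.012 m and z of tag_hole in the frame of peg_root between -0.014 and 0.012 m and contact force between the fingers and tag below 0.1 N and contact force between tag and isolator above 0.1 N and linear speed of tag below 0.05 m/s and value of joint guard below 0.12 rad), for 0.3 s.
2. the guard is held by the gripper at 45 degrees (value of joint guard between 0.68 and 0.89 rad and contact force between the fingers and guard above 1.5 N), for 0.3 s.
At the end, for the whole second after the job is handed in: At the end the fingers still hold the guard (over 1.5 N) at 45 degrees within 6, at rest, with nothing else touching it; the tag hangs released and still, its hole within 12 mm sideways of the peg's axis, between root and tip (all of step 2 and velocity of joint guard between -0.05 and 0.05 rad/s and x of tag_hole in the frame of peg_root between -0.062 and 0.004 m and y of tag_hole in the frame of peg_root between -0.012 and 0.012 m and z of tag_hole in the frame of peg_root between -0.014 and 0.012 m and contact force between each of the fingers, guard and tag below 0.1 N and contact force between tag and isolator above 0.1 N and linear speed of tag below 0.05 m/s and contact force between guard and glue_jar below 0.1 N and contact force between guard and brush below 0.1 N and contact force between guard and book_a below 0.1 N and contact force between guard and book_b below 0.1 N and contact force between guard and hammer below 0.1 N and contact force between guard and folder below 0.1 N and contact force between guard and cup below 0.1 N); the arm keeps its last pose, push and grip.
It fails at once if the guard is raised while the tag is not on the peg (value of joint guard above 0.15 rad and not (x of tag_hole in the frame of peg_root between -0.062 and 0.004 m and y of tag_hole in the frame of peg_root between -0.012 and 0.012 m and z of tag_hole in the frame of peg_root between -0.014 and 0.012 m)).
It fails at once if a bystander is moved by more than 30 mm (distance of any of glue_jar, brush, book_a, book_b, hammer, folder, cup from where it was at the start of the episode above 0.03 m).
It also fails if it takes over 61 s, if anything falls off the work surface, if the arm or the gripper's body presses on something with over 40 N, if the wrist force passes 120 N, or if a joint passes its speed limit or range.

ROBOT

A 6-joint arm with a two-finger parallel gripper is mounted at the origin on the work surface. World frame = base frame: x ahead of the robot, y to its left, z up, the work surface at z = 0. Lengths are in mm, angles in rad, forces in N, time in s.
With the tool pointing down it reaches from about 275 to 825 mm from the base axis. Payload 4.9 kg.
Tool frame: the origin (TCP) lies at the very end of the fingers, on their centre line; the grasp point (between the pads) lies 19 mm behind it (pinch_z is the distance from the TCP to the grasp point, in mm); z points along the fingers, y is the line along which they close (so a half turn about z gives the same grasp; the last joint's range is limited). The gripper opens to 85 mm and grips with 20 to 120 N. Pads are 22 mm wide; open, the fingers measure 114 mm over their backs; the gripper's body (76 mm by 85 mm) begins 54 mm behind the grasp point. The pads swing forward as they close: fully open they stand 13 mm farther back than shut.
Start: joints at [1.165, 0.326, -0.193, 1.052, 0, 1.437], TCP at [147.65, 529.828, 231.281] pointing down, gripper open.
Joint ranges: [-2.65, 2.65], [-0.97, 1.79], [-1.3, 1.35], [-1.93, 2.1], [-1.47, 1.37], [-3.14, 3.14]. Speed limits (rad/s): [2.57, 2.57, 3.14, 3.14, 3.14, 3.14].

INTERFACE

Orientations are given as a unit quaternion [w, x, y, z].
In Python, from bench import * gives the robot as it stands.
- The arm moves only by the tool carry_out, never from a script. Its argument "rows" is a list of rows, each an object with "dp": the shift along the tool's x, y, z in mm, a list of three; "turn": the turn about the tool's z in rad. A call has 1 to 20 rows; each row is the pose to reach, as a shift and turn from the pose commanded when the call began, along the tool's axes at that moment; what a row does not reach only later rows make up. A row lasts 1/10 s, in which the tool goes at most 50 mm and 8.59 degrees, less where a joint would pass 70% of its speed; a pose out of reach is approached as far as the arm can. A call with a gripper value outside its range is refused whole. "fingers" is the finger opening in mm, from 0 to 85.4, set as the call begins (left out, the last holds). The fingers move at their own pace and stop on an object; "grip_force" is the grip in N (left out, the last holds). Time passes only in rows, so rows that repeat a pose let the fingers close. It gives the time, the measured TCP pose, the force, the opening and the grip force at its end, in the units of the state.
- get_obs(): the state, without advancing time (a new reading comes with each control period).
- read_camera(name): name is "side" or "top" or "wrist"; returns a dict with "color" (480x640x3 uint8, blue, green, red), "vfov" (degrees; the focal length in pixels is half the picture's height over the tangent of half this angle, whatever the lens; pixels are square), "cx", "cy" (the principal point, pixels), "cam_to_world" (4x4, takes a point from camera to world coordinates). Camera axes: x right, y down, z forward; pixel columns grow to the right and rows downward; lengths in mm; the calibration is good to about 2 mm. A picture is of the moment at which its call begins. There is no depth.
- job_done(): hands the job in; it is judged then, once.
The state is a dict: "time_s": time; "joint_positions": joint angles; "qvel": joint speeds; "tau": joint torques, N m; "tcp_pos": TCP position; "ee_rot": TCP orientation; "force": force on the tool from outside, world axes, zero at the start; "torque": the same for the moment, N m; "gripper_width": opening from 0.0 (shut) to 1.0 (fully open); "grip_force": force on a finger pad.
Only numpy, scipy, OpenCV 4.12 (cv2) and the standard library are available. Lean on these libraries where they do the work, as an engineer would, in place of code of your own. Each camera call takes 0.05 s, during which the arm holds its last target. There are 200 camera calls.

## Working session

There is one attempt and no reset: what is moved stays moved. The work goes in short steps, Python scripts to look and compute and a tool call to move; the robot and the scene stay as the last step left them, time stands still between calls to the robot, and variables do not carry over. Pictures are saved under pics/ and viewed, at most 13 in all, crops included, and the job is handed in when it is done.

Besides the shell and the picture viewer there is one more tool, called as name(argument=value, ...) on one line, values as JSON. carry_out: Moves the arm, as the interface text tells. Its arguments: {"type":"object","properties":{"rows":{"type":"array"},"fingers":{"type":"number"},"grip_force":{"type":"number"}},"required":["rows"]}

```bash
mkdir -p pics
cat > h.py <<'E'
from bench import *
import numpy as np, cv2, json
from scipy.spatial.transform import Rotation as R
def snap(n,f):
    c=read_camera(n); cv2.imwrite('pics/'+f+'.png',c['color'])
    np.savez('pics/'+f+'.npz',img=c['color'],v=c['vfov'],cx=c['cx'],cy=c['cy'],T=np.array(c['cam_to_world']))
def cam(f): return np.load('pics/'+f+'.npz')
def ray(f,u,v):
    c=cam(f); fl=240/np.tan(np.radians(c['v'])/2); T=c['T']
    d=T[:3,:3]@np.array([(u-c['cx'])/fl,(v-c['cy'])/fl,1]); return T[:3,3],d
def atz(f,u,v,z):
    o,d=ray(f,u,v); return (o+d*(z-o[2])/d[2]).round(1)
def tri(*obs):
    A=np.zeros((3,3));b=np.zeros(3)
    L=[ray(*o) for o in obs]
    for o,d in L:
        d=d/np.linalg.norm(d);P=np.eye(3)-np.outer(d,d);A+=P;b+=P@o
    p=np.linalg.solve(A,b)
    e=[np.linalg.norm(np.cross(p-o,d/np.linalg.norm(d))) for o,d in L]
    return p.round(1),np.round(e,1)
def proj(f,p):
    c=cam(f); fl=240/np.tan(np.radians(c['v'])/2); T=c['T']
    q=T[:3,:3].T@(np.array(p)-T[:3,3]); return (q[:2]/q[2]*fl+[c['cx'],c['cy']]).round(1)
def crop(f,u0,v0,u1,v1,k,out):
    cv2.imwrite('pics/'+out+'.png',cv2.resize(cam(f)['img'][v0:v1,u0:u1],None,fx=k,fy=k,interpolation=cv2.INTER_CUBIC))
def tool():
    o=get_obs(); w,x,y,z=o['ee_rot']; return np.array(o['tcp_pos']),R.from_quat([x,y,z,w]).as_matrix()
E
python3 - <<'E'
from h import *
for n in('side','top','wrist'):
    snap(n,n+'0'); c=cam(n+'0'); print(n,c['v'],c['cx'],c['cy'],c['T'].round(3).tolist())
print(get_obs())
a=[cam(n+'0')['img'] for n in('side','top')]
E
```

```text
side 44.44766724226714 315.17822073277586 238.363241236142 [[0.863, -0.339, 0.374, 16.147], [-0.505, -0.586, 0.634, -914.266], [0.004, -0.736, -0.677, 1068.199], [0.0, 0.0, 0.0, 1.0]]
top 46.105927345048386 304.0920026848168 232.38394278450633 [[0.027, -0.99, 0.136, 305.095], [-1.0, -0.028, -0.003, -12.411], [0.006, -0.136, -0.991, 1852.515], [0.0, 0.0, 0.0, 1.0]]
wrist 66.75480575476769 316.7770267428534 239.22321587637398 [[0.268, 0.914, 0.304, 68.76], [0.963, -0.254, -0.086, 552.009], [-0.001, 0.316, -0.949, 372.582], [0.0, 0.0, 0.0, 1.0]]
{'time_s': 0.15, 'joint_positions': array([ 1.16480065e+00,  3.26796763e-01, -1.93296659e-01,  1.05198901e+00,
       -3.00512796e-05,  1.43657290e+00]), 'qvel': array([ 4.64639689e-04, -2.04794931e-03,  1.90957962e-03, -3.98899938e-05,
       -4.17330780e-04, -1.02856416e-03]), 'tau': array([ 1.19744273e-03, -4.43703246e+01,  2.62664813e+01,  1.04612080e-02,
       -1.17372279e-04,  7.86386124e-06]), 'tcp_pos': array([147.4889655 , 529.43167681, 230.69095088]), 'ee_rot': array([-1.57109582e-04,  1.35468285e-01,  9.90781474e-01, -6.23746620e-04]), 'force': array([ 0.60937545, -0.10683106, -0.32594977]), 'torque': array([ 0.02122818, -0.08044051, -0.01066321]), 'grip_force': 0.0, 'gripper_width': 0.9981236955556589}
```

View pics/top0.png

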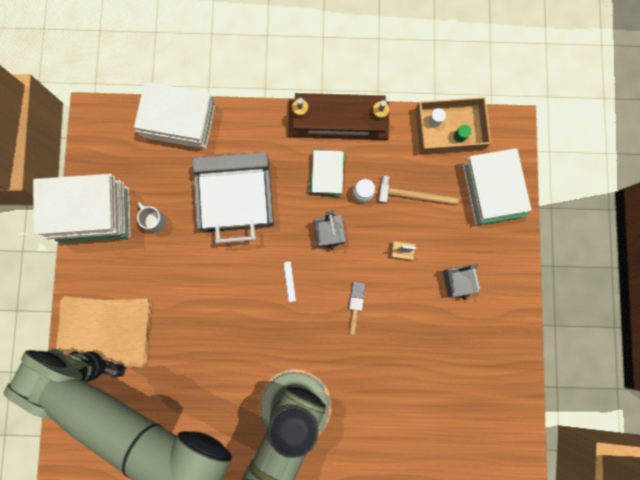

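View pics/side0.png

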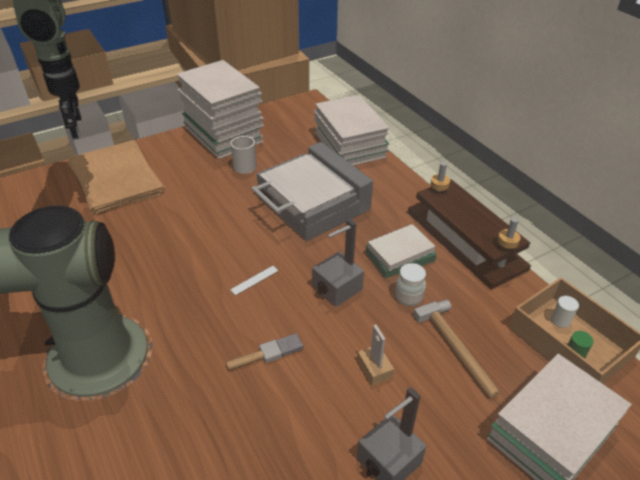

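The top view shows the trimmer at about (233,195), isolators at (330,230) and (462,282), and the tag and stand at (403,250). The side view shows the same. I'll enlarge both.

Run:
```python
from h import *
for n,u,v in(('A',330,232),('B',462,282),('stand',403,252)): print(n,atz('top0',u,v,60), atz('top0',u,v,0))
a=cam('top0')['img'][195:305,185:490]; b=cam('side0')['img'][170:290,240:400]; c=cam('side0')['img'][310:400,330:450]
cv2.imwrite('pics/c1.png',np.vstack([cv2.resize(cam('top0')['img'][200:300,300:500],None,fx=4,fy=4,interpolation=2)[:, :800],]))
k=lambda x,f:cv2.resize(x,None,fx=f,fy=f,interpolation=2)
S=cam('side0')['img']; T=cam('top0')['img']
cv2.imwrite('pics/c1.png',np.hstack([k(T[205:265,305:385],5),k(T[230:290,385:465],5)]))
L=k(S[215:315,300:400],4); M=k(S[310:410,340:440],4)
cv2.imwrite('pics/c2.png',np.vstack([cv2.imread('pics/c1.png'),np.hstack([k(S[220:280,305:385],5),k(S[325:385,340:420],5)])]))
```

```text
A [ 555.4 -100.5   60. ] [ 563.8 -103.4    0. ]
B [ 406.8 -523.    60. ] [ 410.2 -540.1    0. ]
stand [ 497.4 -335.2   60. ] [ 503.8 -346.     0. ]
```

View pics/c2.png

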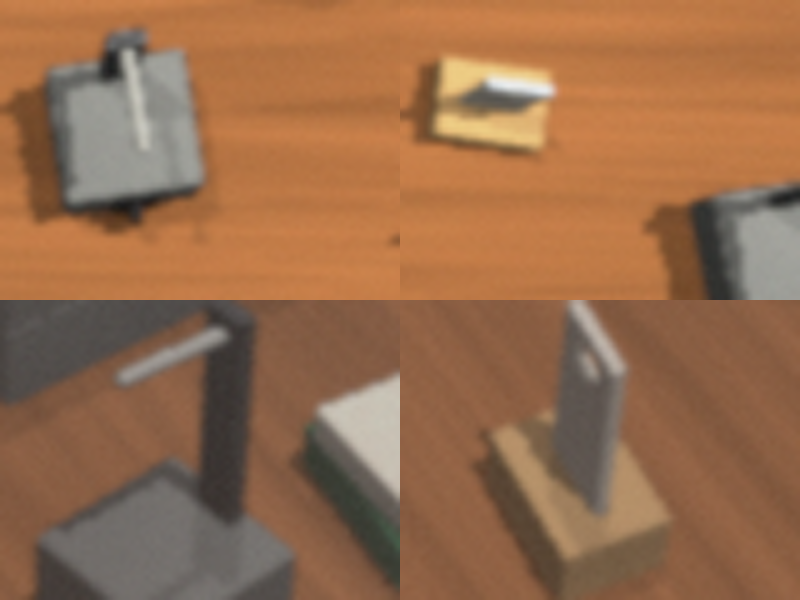

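Crops: the peg of isolator A is clear in both views, and so is the tag's top edge. Now computing positions.

Run:
```python
from h import *
print('root',tri(('top0',330.2,215.4),('side0',350.2,226.8)),atz('top0',330.2,215.4,185),atz('side0',350.2,226.8,185))
print('tip',tri(('top0',334,234.6),('side0',329.2,235.8)),atz('top0',334,234.6,193),atz('side0',329.2,235.8,193))
print('tagtopL',atz('top0',402.4,246.4,128),'R',atz('top0',415.4,248.4,128), 'side L',atz('side0',374.2,325.2,128),'R',atz('side0',385,339.4,128),'hole',atz('side0',377.6,338.4,111))
# stand corners top z33
for u,v in((440,57),(552,72),(543,150),(434,135)): print('stand',atz('top0',(u-400)/5+385,v/5+230,33))
for u,v in((50,70),(185,50),(203,185),(68,208)): print('box',atz('top0',u/5+305,v/5+205,70))
T=cam('top0')['img'];S=cam('side0')['img'];k=lambda x,f:cv2.resize(x,None,fx=f,fy=f,interpolation=2)
cv2.imwrite('pics/c3.png',np.hstack([k(T[145:250,185:285],4),k(S[140:245,245:345],4)]))
p,M=tool(); print(M.round(3))
```

```text
root (array([589.3, -94.5, 187.7]), array([1.7, 1.7])) [588.2 -93.9 185. ] [592.8 -92.4 185. ]
tip (array([ 528.7, -105.7,  197.1]), array([0.1, 0.1])) [ 529.4 -106.   193. ] [ 531.  -101.9  193. ]
tagtopL [ 507.4 -321.   128. ] R [ 502.3 -361.1  128. ] side L [ 507.9 -318.9  128. ] R [ 506.  -359.5  128. ] hole [ 503.3 -339.8  111. ]
stand [ 534.  -307.4   33. ]
stand [ 526.2 -380.3   33. ]
stand [ 475.2 -374.5   33. ]
stand [ 483.  -303.8   33. ]
box [594.7 -51.1  70. ]
box [ 610.1 -137.3   70. ]
box [ 523.3 -150.3   70. ]
box [506.1 -64.7  70. ]
[[-0.963  0.268 -0.   ]
 [ 0.268  0.963 -0.001]
 [ 0.    -0.001 -1.   ]]
```

View pics/c3.png

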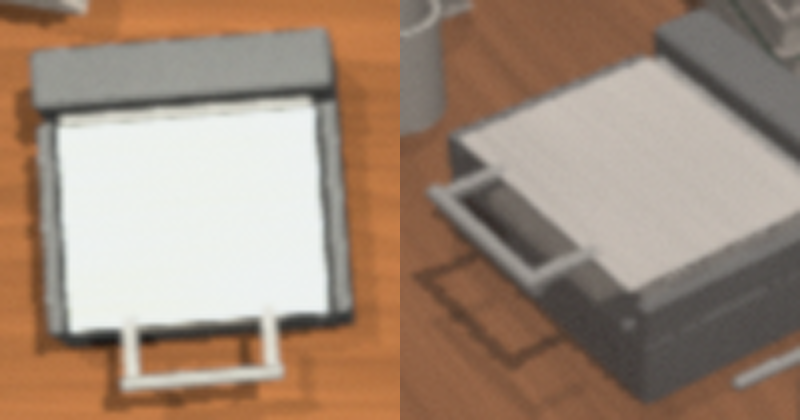

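Tag centre is at about (505,-340), yaw about -6°. The peg runs from root (588.5,-95) to tip (529.5,-105.5), yaw about 10°. The stated sizes check out (tip-root 60, stand 73x51). Moving above the tag to look from near.

carry_out(rows=[{"dp":[-577,-742,0],"turn":-0.167},{"dp":[-577,-742,0],"turn":-0.167},{"dp":[-577,-742,0],"turn":-0.167},{"dp":[-577,-742,0],"turn":-0.167},{"dp":[-577,-742,0],"turn":-0.167},{"dp":[-577,-742,0],"turn":-0.167},{"dp":[-577,-742,0],"turn":-0.167},{"dp":[-577,-742,0],"turn":-0.167},{"dp":[-577,-742,0],"turn":-0.167},{"dp":[-577,-742,0],"turn":-0.167},{"dp":[-577,-742,0],"turn":-0.167},{"dp":[-577,-742,0],"turn":-0.167},{"dp":[-577,-742,0],"turn":-0.167},{"dp":[-577,-742,0],"turn":-0.167},{"dp":[-577,-742,0],"turn":-0.167},{"dp":[-577,-742,0],"turn":-0.167},{"dp":[-577,-742,0],"turn":-0.167},{"dp":[-577,-742,0],"turn":-0.167},{"dp":[-577,-742,0],"turn":-0.167},{"dp":[-577,-742,0],"turn":-0.167}])

```text
time_s: 2.15
tcp_pos: [505.2, -344.5, 229.7]
ee_rot: [0.0, 0.054, 0.999, -0.001]
force: [-0.3, -0.3, -1.0]
gripper_width: 1.0
grip_force: 0.0
```

Run:
```python
from h import *
snap('wrist','w1'); p,M=tool(); print(p,M.round(3).tolist())
c=cam('w1');print(c['T'].round(3).tolist(), get_obs()['tcp_pos'])
for q in((505,-340,128),(505.5,-360,128),(507.5,-320,128),(505,-340,8)): print(q,proj('w1',q))
```

```text
[ 504.24444645 -341.78207325  229.80172833] [[-0.994, 0.107, -0.001], [0.107, 0.994, 0.001], [0.001, 0.001, -1.0]]
[[0.108, 0.943, 0.315, 423.917], [0.994, -0.102, -0.035, -334.893], [-0.001, 0.317, -0.949, 371.698], [0.0, 0.0, 0.0, 1.0]] [ 504.24444645 -341.78207325  229.80172833]
(505, -340, 128) [322.3 239. ]
(505.5, -360, 128) [294.3 242.6]
(507.5, -320, 128) [350.9 239.5]
(505, -340, 8) [320.7 201.7]
```

View pics/w1.png

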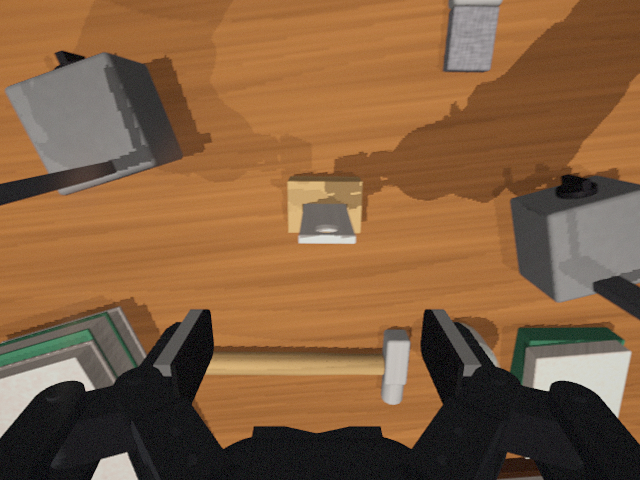

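The tag's top edge is at u 298–356, v 236–243 and lies level, so the yaw matches. The arm was still settling when this was taken, so I'll retake at rest.

Run:
```python
from h import *
for i in range(3): snap('wrist','w2')
p,M=tool(); c=cam('w2'); o=c['T'][:3,3]-p; print(p,c['T'][:3,3],M.T@o)
g=c['img'][225:260,280:380].min(2)
m=(g>170).astype('uint8');n,l,s,ct=cv2.connectedComponentsWithStats(m);print(s,ct)
i=1+s[1:,4].argmax();x,y=s[i][:2];w,h=s[i][2:4];u,v=280+x+w/2,225+y+h/2
q=atz('w2',u,v,128);print(u,v,q,M.T@(q-p))
for uu in(280+x,280+x+w):print(atz('w2',uu,v,128))
```

```text
[ 503.67105961 -338.65749256  230.92701953] [ 422.5220681  -330.21209811  372.63279854] [ 8.17584750e+01  1.10485882e-01 -1.41607030e+02]
[[   0    0  100   35 3006]
 [  33    7   15    3   35]
 [  10   13   57    9  459]] [[51.37391883 17.05189621]
 [39.6         8.2       ]
 [37.98257081 17.33115468]]
318.5 242.5 [ 505.8 -337.3  128. ] [ -2.10055728   1.46008702 102.92619845]
[ 503.7 -357.4  128. ]
[ 507.9 -317.2  128. ]
```

carry_out(rows=[{"dp":[-2,1.4,40],"turn":0},{"dp":[-2,1.4,80],"turn":0},{"dp":[-2,1.4,110],"turn":0},{"dp":[-2,1.4,130],"turn":0},{"dp":[-2,1.4,144],"turn":0},{"dp":[-2,1.4,144],"turn":0},{"dp":[-2,1.4,144],"turn":0},{"dp":[-2,1.4,144],"turn":0}], fingers=65)

```text
time_s: 3.15
tcp_pos: [507.3, -339.2, 88.9]
ee_rot: [0.001, 0.052, 0.999, -0.001]
force: [0.2, 0.1, 0.0]
gripper_width: 0.763
grip_force: 0.0
```

carry_out(rows=[{"dp":[0,0,0],"turn":0},{"dp":[0,0,0],"turn":0},{"dp":[0,0,0],"turn":0},{"dp":[0,0,0],"turn":0},{"dp":[0,0,0],"turn":0},{"dp":[0,0,0],"turn":0},{"dp":[0,0,0],"turn":0},{"dp":[0,0,0],"turn":0},{"dp":[0,0,0],"turn":0},{"dp":[0,0,0],"turn":0}], fingers=30, grip_force=40)

```text
time_s: 4.15
tcp_pos: [507.0, -339.1, 88.4]
ee_rot: [0.001, 0.052, 0.999, -0.001]
force: [-0.5, 1.4, 6.7]
gripper_width: 0.457
grip_force: 39.9
```

carry_out(rows=[{"dp":[0,0,-15],"turn":0},{"dp":[0,0,-35],"turn":0},{"dp":[0,0,-60],"turn":0},{"dp":[0,0,-81],"turn":0},{"dp":[5,25,-81],"turn":-0.03},{"dp":[10,55,-81],"turn":-0.08},{"dp":[20,100,-81],"turn":-0.14},{"dp":[29,145,-81],"turn":-0.2},{"dp":[36,185,-81],"turn":-0.25},{"dp":[42,210,-81],"turn":-0.285},{"dp":[43.6,221,-81],"turn":-0.285},{"dp":[43.6,221,-81],"turn":-0.285},{"dp":[43.6,221,-81],"turn":-0.285},{"dp":[43.6,221,-81],"turn":-0.285},{"dp":[43.6,221,-81],"turn":-0.285}])

```text
time_s: 5.65
tcp_pos: [486.4, -115.5, 168.2]
ee_rot: [0.0, -0.089, 0.996, -0.0]
force: [-0.2, -0.2, -0.5]
gripper_width: 0.46
grip_force: 40.5
```

Run:
```python
from h import *
for i in range(3): snap('wrist','w3')
snap('side','s3'); p,M=tool(); print(p,M.round(3).tolist(),get_obs()['gripper_width'])
for f in('w3','s3'):
  for n,q in(('hole',(485.2,-113.5,191.5)),('tip',(529.5,-105.5,193)),('root',(588.5,-95,185))): print(f,n,proj(f,q))
k=lambda x,f:cv2.resize(x,None,fx=f,fy=f,interpolation=2)
cv2.imwrite('pics/c4.png',np.hstack([k(cam('s3')['img'][200:300,275:375],4),k(cam('w3')['img'][200:400,220:420],2)]))
```

```text
[ 486.1568097  -114.8571443   168.18643951] [[-0.984, -0.178, -0.0], [-0.178, 0.984, -0.0], [0.0, 0.0, -1.0]] 0.45766466304866965
w3 hole [319.6 342.7]
w3 tip [319.3 438.1]
w3 root [318.5 519.9]
s3 hole [314.  246.5]
s3 tip [329.5 237. ]
s3 root [349.2 228.1]
```

View pics/c4.png

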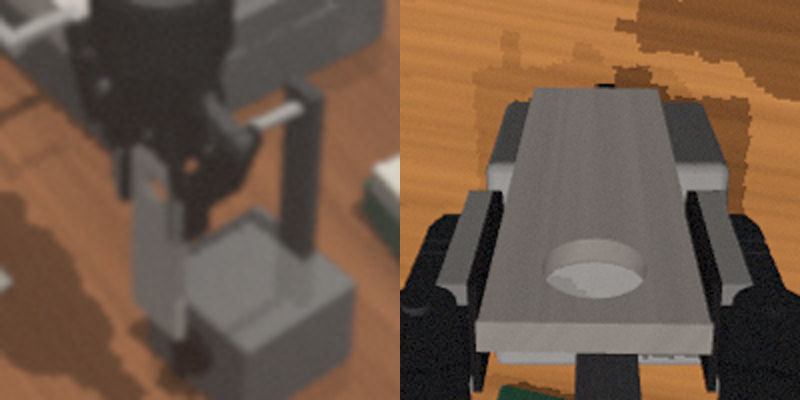

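The wrist crop shows the hole at about u 317, v 334, as predicted. The upright's lower part shows past the tag at u 308–340. I'll check the upright's lateral alignment and look at the rows below, where the peg should be.

Run:
```python
from h import *
p,M=tool()
e=np.array([.984,.179,0]); n=np.array([-.179,.984,0])
root=np.array([588.5,-95,185])
for u in(308,308.5,340):
    o,d=ray('w3',u,385); t=((root-o)@e)/(d@e); q=o+t*d; print(u,q.round(1),'lat',((q-root)@n).round(1))
o,d=ray('w3',317,334.5); h=np.array([485.2,-113.5,191.5])-3*e; t=((h-o)@e)/(d@e); q=o+d*t; print('hole',q,((q-root)@n))
im=cam('w3')['img'];
cv2.imwrite('pics/c5.png',cv2.convertScaleAbs(cv2.resize(im[360:480,220:420],None,fx=4,fy=4,interpolation=2),alpha=1.6,beta=10))
```

```text
308 [ 589.8 -102.1   90.6] lat -7.2
308.5 [ 589.7 -101.8   90.6] lat -6.9
340 [585.6 -79.   90.6] lat 16.2
hole [ 482.42204159 -114.99374258  190.58750596] -0.685888139581818
```

View pics/c5.png

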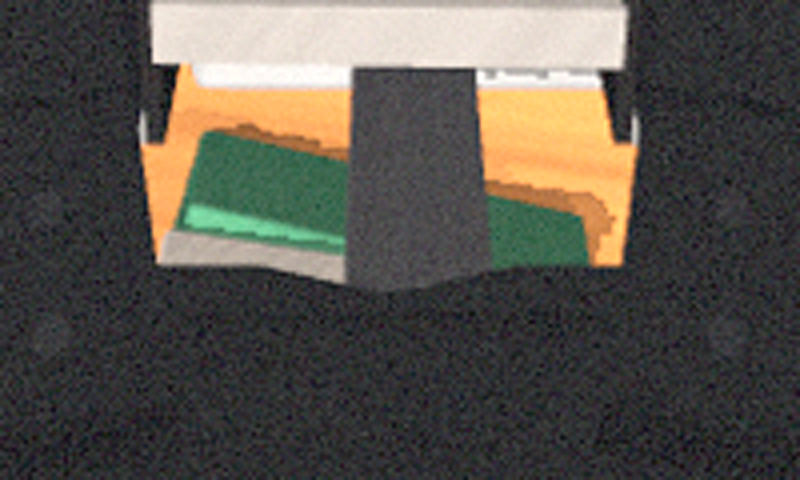

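The upright's centre is about 4.5 mm to the left (+tool y) of the hole, and the side camera at known heights agrees (about +3). Shifting 4.5 and advancing while watching the force.

carry_out(rows=[{"dp":[0,4.5,-1],"turn":0},{"dp":[-15,4.5,-1],"turn":0},{"dp":[-30,4.5,-1],"turn":0},{"dp":[-38,4.5,-1],"turn":0},{"dp":[-44,4.5,-1],"turn":0},{"dp":[-50,4.5,-1],"turn":0},{"dp":[-54,4.5,-1],"turn":0},{"dp":[-54,4.5,-1],"turn":0},{"dp":[-54,4.5,-1],"turn":0}])

```text
time_s: 6.75
tcp_pos: [538.2, -100.2, 169.2]
ee_rot: [-0.0, -0.09, 0.996, 0.0]
force: [0.3, 0.9, -1.5]
gripper_width: 0.463
grip_force: 40.5
```

Run:
```python
from h import *
for i in range(2): snap('wrist','w4')
snap('side','s4'); p,M=tool(); print(p,get_obs()['force'],get_obs()['gripper_width'])
k=lambda x,f:cv2.resize(x,None,fx=f,fy=f,interpolation=2)
cv2.imwrite('pics/c6.png',cv2.convertScaleAbs(np.hstack([k(cam('s4')['img'][200:300,285:385],4),k(cam('w4')['img'][260:460,220:420],2)]),alpha=1.5))
```

```text
[ 538.15364447 -100.25056539  169.28610643] [ 0.17380049  1.21485322 -0.7268217 ] 0.4623345325977264
```

View pics/c6.png

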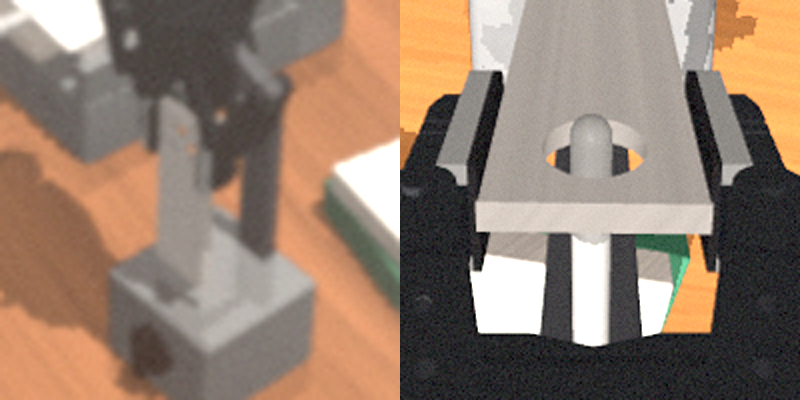

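The peg tip pokes through the hole, centred. Advance 20 more, lower and release.

carry_out(rows=[{"dp":[-8,0,0],"turn":0},{"dp":[-16,0,0],"turn":0},{"dp":[-20,0,0],"turn":0},{"dp":[-20,0,2],"turn":0},{"dp":[-20,0,4],"turn":0},{"dp":[-20,0,6],"turn":0},{"dp":[-20,0,7.5],"turn":0},{"dp":[-20,0,7.5],"turn":0},{"dp":[-20,0,7.5],"turn":0}])

```text
time_s: 7.8
tcp_pos: [558.0, -96.7, 161.8]
ee_rot: [-0.0, -0.09, 0.996, 0.0]
force: [-0.4, -1.1, -0.0]
gripper_width: 0.46
grip_force: 40.5
```

carry_out(rows=[{"dp":[0,0,0],"turn":0},{"dp":[0,0,0],"turn":0},{"dp":[0,0,0],"turn":0},{"dp":[0,0,0],"turn":0},{"dp":[0,0,0],"turn":0},{"dp":[0,0,0],"turn":0},{"dp":[0,0,0],"turn":0},{"dp":[0,0,0],"turn":0},{"dp":[0,0,0],"turn":0},{"dp":[0,0,0],"turn":0},{"dp":[0,0,0],"turn":0},{"dp":[0,0,0],"turn":0}], fingers=60)

```text
time_s: 9.0
tcp_pos: [558.1, -96.6, 161.8]
ee_rot: [-0.0, -0.09, 0.996, 0.0]
force: [0.5, -0.2, -0.4]
gripper_width: 0.705
grip_force: 0.0
```

carry_out(rows=[{"dp":[0,0,-10],"turn":0},{"dp":[0,0,-25],"turn":0},{"dp":[0,0,-45],"turn":0},{"dp":[0,0,-70],"turn":0},{"dp":[0,0,-90],"turn":0},{"dp":[20,0,-90],"turn":0},{"dp":[60,0,-90],"turn":0},{"dp":[60,0,-90],"turn":0},{"dp":[60,0,-90],"turn":0},{"dp":[60,0,-90],"turn":0},{"dp":[60,0,-90],"turn":0}])

```text
time_s: 10.1
tcp_pos: [500.2, -107.5, 252.1]
ee_rot: [0.001, -0.09, 0.996, -0.0]
force: [0.9, 0.3, 0.3]
gripper_width: 0.703
grip_force: 0.0
```

Run:
```python
from h import *
snap('wrist','w5');snap('side','s5');snap('top','t5'); p,M=tool(); print(p,M.round(3).tolist())
z=89.5
for u,v in((123,385),(281,374)): print('barTop',atz('top0',u/4+185,v/4+145,z))
for u,v in((435,192),(535,285)): print('barSide',atz('side0',(u-400)/4+245,v/4+140,z))
k=lambda x,f:cv2.resize(x,None,fx=f,fy=f,interpolation=2)
cv2.imwrite('pics/c7.png',np.hstack([k(cam('s5')['img'][200:300,295:395],4),k(cam('w5')['img'],.625)[:400]]) if 0 else np.hstack([k(cam('s5')['img'][200:300,295:395],4),k(cam('w5')['img'][80:480,120:520],1)]))
```

```text
[ 499.70496823 -107.3078056   251.67429551] [[-0.984, -0.18, 0.0], [-0.18, 0.984, 0.0], [-0.0, 0.0, -1.0]]
barTop [511.9 259.7  89.5]
barTop [524.1 135.9  89.5]
barSide [514.8 261.4  89.5]
barSide [527.8 140.4  89.5]
```

View pics/c7.png

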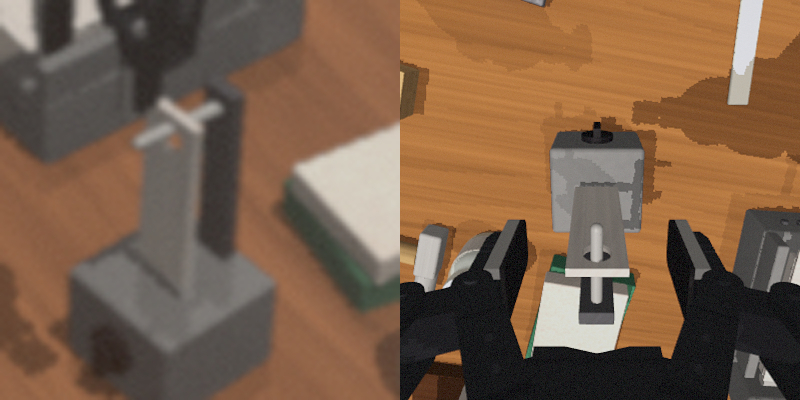

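The tag hangs on the peg about mid-length and is released (hole around the peg in both views). Bar centre is at about (520,199), trimmer yaw about +6°. Moving above it.

carry_out(rows=[{"dp":[-20,50,0],"turn":-0.14},{"dp":[-30,100,0],"turn":-0.28},{"dp":[-40,150,0],"turn":-0.42},{"dp":[-55,200,0],"turn":-0.56},{"dp":[-65,240,0],"turn":-0.7},{"dp":[-75,270,0],"turn":-0.84},{"dp":[-75,290,10],"turn":-0.98},{"dp":[-75,298,20],"turn":-1.12},{"dp":[-75,298,20],"turn":-1.26},{"dp":[-75,298,20],"turn":-1.4},{"dp":[-75,298,20],"turn":-1.49},{"dp":[-75,298,20],"turn":-1.49},{"dp":[-75,298,20],"turn":-1.49},{"dp":[-75,298,20],"turn":-1.49},{"dp":[-75,298,20],"turn":-1.49},{"dp":[-75,298,20],"turn":-1.49}], fingers=36)

```text
time_s: 11.85
tcp_pos: [519.5, 199.2, 231.8]
ee_rot: [-0.0, 0.741, -0.671, -0.0]
force: [-0.6, 0.1, -0.3]
gripper_width: 0.423
grip_force: 0.0
```

Run:
```python
from h import *
for i in range(2): snap('wrist','w6')
p,M=tool(); print(p,M.round(3).tolist())
for y in(150,199,249): print(proj('w6',(519.7-.1*(y-199),y,89.5)))
```

```text
[519.51311751 199.21984491 231.79990969] [[0.099, -0.995, 0.0], [-0.995, -0.099, 0.0], [0.0, -0.0, -1.0]]
[316.1 160.5]
[316.1 222.3]
[316.1 279. ]
```

View pics/w6.png

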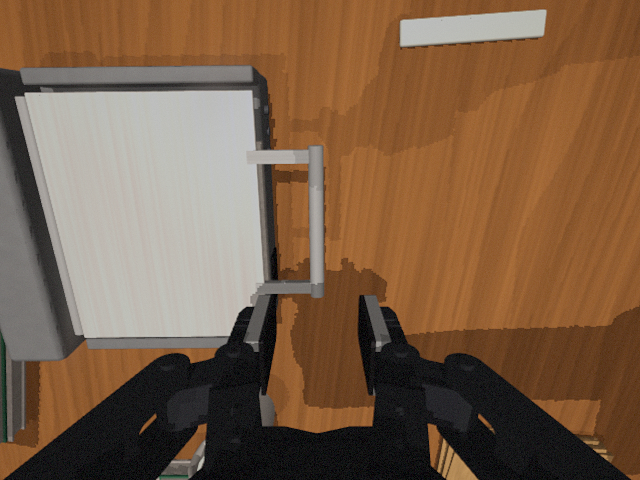

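The bar shows at u≈316.5 with its middle at v≈223, both as predicted. Going down and gripping.

carry_out(rows=[{"dp":[0,0,40],"turn":0},{"dp":[0,0,80],"turn":0},{"dp":[0,0,110],"turn":0},{"dp":[0,0,130],"turn":0},{"dp":[0,0,145],"turn":0},{"dp":[0,0,155],"turn":0},{"dp":[0,0,161],"turn":0},{"dp":[0,0,161],"turn":0},{"dp":[0,0,161],"turn":0}])

```text
time_s: 12.85
tcp_pos: [520.1, 199.4, 71.4]
ee_rot: [-0.0, 0.741, -0.671, 0.0]
force: [-0.7, 0.2, 0.3]
gripper_width: 0.417
grip_force: 0.0
```

carry_out(rows=[{"dp":[0,0,0],"turn":0},{"dp":[0,0,0],"turn":0},{"dp":[0,0,0],"turn":0},{"dp":[0,0,0],"turn":0},{"dp":[0,0,0],"turn":0},{"dp":[0,0,0],"turn":0},{"dp":[0,0,0],"turn":0},{"dp":[0,0,0],"turn":0},{"dp":[0,0,0],"turn":0},{"dp":[0,0,0],"turn":0}], fingers=5, grip_force=50)

```text
time_s: 13.85
tcp_pos: [520.1, 199.4, 71.1]
ee_rot: [-0.001, 0.741, -0.671, 0.0]
force: [2.1, 0.8, 4.5]
gripper_width: 0.119
grip_force: 48.9
```

carry_out(rows=[{"dp":[0,-0.2,-7.3],"turn":0},{"dp":[0,-1.1,-18],"turn":0},{"dp":[0,-2.4,-28.6],"turn":0},{"dp":[0,-4.3,-39.2],"turn":0},{"dp":[0,-6.7,-49.7],"turn":0},{"dp":[0,-9.6,-60],"turn":0},{"dp":[0,-13,-70.2],"turn":0},{"dp":[0,-16.9,-80.2],"turn":0},{"dp":[0,-21.4,-90],"turn":0},{"dp":[0,-26.3,-99.6],"turn":0},{"dp":[0,-31.7,-108.9],"turn":0},{"dp":[0,-37.5,-117.9],"turn":0},{"dp":[0,-43.8,-126.6],"turn":0},{"dp":[0,-50.5,-135],"turn":0},{"dp":[0,-57.7,-143],"turn":0},{"dp":[0,-65.4,-151],"turn":0},{"dp":[0,-65.4,-151],"turn":0},{"dp":[0,-65.4,-151],"turn":0},{"dp":[0,-65.4,-151],"turn":0},{"dp":[0,-65.4,-151],"turn":0}])

```text
time_s: 15.85
tcp_pos: [580.7, 206.0, 222.7]
ee_rot: [0.002, 0.742, -0.671, -0.003]
force: [-12.9, 2.1, 5.9]
gripper_width: 0.116
grip_force: 49.4
```

Run:
```python
from h import *
snap('side','s7');snap('wrist','w7'); o=get_obs(); print(o['tcp_pos'],o['force'],o['gripper_width'],o['grip_force'],o['time_s'])
k=lambda x,f:cv2.resize(x,None,fx=f,fy=f,interpolation=2)
cv2.imwrite('pics/c8.png',np.hstack([k(cam('s7')['img'][90:290,230:400],2.3),k(cam('w7')['img'],.6)[:, :384].copy() if 0 else cv2.copyMakeBorder(k(cam('w7')['img'],.6),86,86,0,0,0)]))
print(cv2.imread('pics/c8.png').shape)
```

```text
[580.68357109 205.99362997 222.70579344] [-14.4800896    1.63338667   5.77703049] 0.11381854697786344 49.445287585258484 15.95
(460, 775, 3)
```

View pics/c8.png

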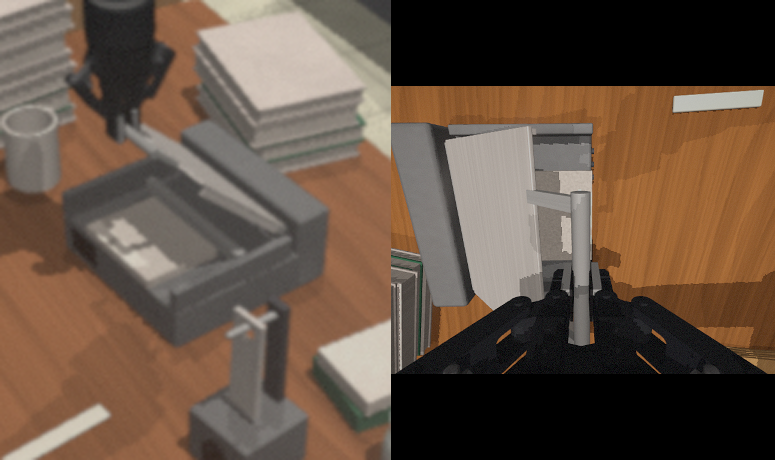

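The guard is held at about 45° and the tag still hangs. I'll ease the 14 N of horizontal strain a little, then settle.

carry_out(rows=[{"dp":[0,1,0],"turn":0},{"dp":[0,2,0],"turn":0},{"dp":[0,3,0],"turn":0},{"dp":[0,3,0],"turn":0},{"dp":[0,3,0],"turn":0},{"dp":[0,3,0],"turn":0},{"dp":[0,3,0],"turn":0},{"dp":[0,3,0],"turn":0},{"dp":[0,3,0],"turn":0},{"dp":[0,3,0],"turn":0}])

```text
time_s: 16.95
tcp_pos: [580.0, 205.9, 222.1]
ee_rot: [0.001, 0.742, -0.671, -0.001]
force: [-5.3, 4.0, -0.9]
gripper_width: 0.117
grip_force: 48.8
```

Run:
```python
from h import *
import time
snap('side','s8'); o=get_obs(); print(o['tcp_pos'],o['force'],o['grip_force'],np.abs(o['qvel']).max())
h=np.array([519.7,199.3,0])+215*np.array([.995,.1,0]); h[2]=86
b=o['tcp_pos']+np.array([0,0,19.]); v=b-h
print('angle',np.arctan2(v[2],-(v@[.995,.1,0]))-.0163,np.linalg.norm(v[[0,2]]))
d=cv2.absdiff(cam('s8')['img'],cam('s5')['img'])[225:300,325:365];print('tag diff',d.mean())
```

```text
[579.98300729 205.92614989 222.0822769 ] [-5.61608235  3.12457091 -3.44685798] 48.81008327007294 0.0015086373086435653
angle 0.7714285014725027 218.30340018296093
tag diff 1.9797777777777779
```

Guard angle is about 0.77 rad, at rest, and the tag hasn't moved. Handing in.

```bash
python3 -c "
from bench import *
print(job_done())"
```

```text
the job is handed in; nothing more can be done
None
```

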